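# Turn a test meter over for a battery change

### The job

Tilt the blue meter out of its foam cutout by its yellow carrying handle, so that the handle end comes up first while the other end is still in the cutout, then turn it over and lay it gently (not letting it drop) face down about the middle of the green mat, so that its battery cover can be opened. Let go of it, and leave the maroon meter where it lies in the case.

Things in the scene. Friction and masses are not known exactly. Their poses are not given: they have to be found in the camera images.
- blue_meter_center (a point): Centre of the blue test meter, a box 120 x 76 x 32 mm, 0.3 kg, with a cream pointer scale and black dial on its face; it lies face up. z points out of its face; x along its length, from the handle end to the plain end (60 mm off), which is half-round (radius 16 mm, axis along y). The handle's hinge axis, along y, lies at x -68 mm, z 0. Hung from the handle, the meter swings plain end down.
- blue_meter_handle (a point): Centre of the yellow grip bar of the blue meter's U-shaped handle: 46 mm long (y), 10 mm thick (x), 20 mm high (z); z points here from the hinge axis, 52 mm off. The handle turns easily but stays where left. At the start it stands up, leaning outwards 0 to 0.25 rad; it swings outwards past the meter's end, 180 degrees, until it stands out of the back, with 9 degrees to spare at both ends.
- maroon_meter_center (a point): Centre of the maroon meter (display, nine keys), to be left: same size, handle and axes. Both lie in either order, 104 mm apart, in a fixed open case of black foam, 200 x 236 x 34 mm: cutouts 16 mm deep, floor 15 mm above the table, 1.5 mm play all round, a recess in the foam round each hinge. Case and mat may swap sides.
- mat: The green service mat, 240 mm (its x) by 200 mm (its y), 4 mm thick, fixed to the table; origin at the centre of its underside, on the table; z up.

How it is judged:
On the way:
1. the blue meter is tilted by more than 25 degrees, handle end up, while its other end is still down in the case (its centre within 90 mm of its starting place and below 85 mm) (angle between blue_meter_center's own z axis and vertical above 0.436 rad and height (world z) of blue_meter_center below 0.085 m and distance of blue_meter_center from where it was at the start of the episode below 0.09 m and height (world z) of blue_meter_handle above 0.1 m), for 0.1 s.
At the end, for the whole second after the job is handed in: The blue meter lies at rest face down (within 10 degrees) flat on the green mat, its centre within 65 mm of the mat's centre along each of the mat's sides; released (angle between blue_meter_center's own z axis and vertical above 2.967 rad and x of blue_meter_center in the frame of mat between -0.065 and 0.065 m and y of blue_meter_center in the frame of mat between -0.065 and 0.065 m and height (world z) of blue_meter_center between 0.012 and 0.03 m and linear speed of blue_meter below 0.02 m/s); the robot touches nothing.
It fails at once if the maroon meter is moved by more than 15 mm or tipped by more than 10 degrees (distance of maroon_meter_center from where it was at the start of the episode above 0.015 m or angle between maroon_meter_center's own z axis and vertical above 0.175 rad).
It fails at once if the blue meter hits the mat hard (more than 60 N) (contact force between blue_meter and mat above 60 N).
It fails at once if the blue meter is let fall over: turning faster than 6 rad/s when more than 20 degrees past upright towards its face (angle between blue_meter_center's own z axis and vertical above 1.92 rad and angular speed of blue_meter above 6 rad/s).
It also fails if it takes over 56 s, if anything falls off the work surface, if the arm or the gripper's body presses on something with over 40 N, if the wrist force passes 120 N, or if a joint passes its speed limit or range.

### The arm

A 6-joint arm with a two-finger parallel gripper is mounted at the origin on the work surface. World frame = base frame: x ahead of the robot, y to its left, z up, the work surface at z = 0. Lengths are in m, angles in rad, forces in N, time in s.
With the tool pointing down it reaches from about 0.25 to 0.775 m from the base axis. Payload 8.9 kg.
Tool frame: the origin (TCP) lies at the very end of the fingers, on their centre line; the grasp point (between the pads) lies 19 mm behind it; x points along the fingers, y is the direction in which the jaws open and shut, and the axes are right-handed (so a half turn about x gives the same grasp; the last joint's range is limited). The gripper opens to 85 mm and grips with 20 to 120 N. Pads are 22 mm wide; open, the fingers measure 114 mm over their backs; the gripper's body (76 mm by 85 mm) begins 54 mm behind the grasp point. The pads swing forward as they close: fully open they stand 13 mm farther back than shut.
Start: joints at [-1.284, 0.291, -0.153, 1.127, 0, 1.431], TCP at [0.217, -0.478, 0.231] pointing down, gripper open.
Joint ranges: [-2.52, 2.52], [-0.91, 1.74], [-1.3, 1.37], [-1.96, 2.02], [-1.52, 1.47], [-3.14, 3.14]. Speed limits (rad/s): [2.22, 2.22, 2.79, 3.14, 3.14, 3.14].

### API

Orientations are given as a 3x3 rotation matrix whose columns are the frame's x, y, z axes.
In Python, from plant import arm gives the robot as it stands.
- The arm moves only by the shell command python3 -m creep 'ROWS' [FORCE]. ROWS is text: rows parted by semicolons, each of 7 numbers parted by spaces: the turn, a rotation vector about the tool's x, y, z in units of 6 degrees (1.0 is 6 degrees), then the shift along the tool's x, y, z in units of 25 mm (1.0 is 25 mm), then the gripper command: -1 is shut, 1 is fully open, values between are in proportion. In form: rx ry rz tx ty tz fingers; .... A call has 1 to 10 rows; each row shifts and turns the commanded pose from where the row before left it, along the tool's axes as they then stand; what a row does not reach is not made up. A row lasts 1/10 s, in which the tool goes at most 50 mm and 8.59 degrees, less where a joint would pass 70% of its speed; a pose out of reach is approached as far as the arm can. A call is refused whole if a number of a shift passes 1 or a number of a turn 1, either way. A call with a gripper value outside its range is refused whole. The fingers move at their own pace and stop on an object; FORCE is the grip in N (left out, the last holds). Time passes only in rows, so rows that do not move let the fingers close. It gives the time, the measured TCP pose, the force and the opening at its end, in the units of the state.
- arm.get_obs(): the state, without advancing time (a new reading comes with each control period).
- arm.capture(name): name is "scene" or "top"; returns a dict with "image" (420x560x3 uint8, red, green, blue), "K" (3x3 intrinsics, pixels), "k1" (the pictures are not rectified: a ray, as slopes to the right and down, at radius r is drawn at 1 + k1 r^2 times it, then the intrinsics apply), "extrinsics" (4x4, takes a point from world to camera coordinates). Camera axes: x right, y down, z forward; pixel columns grow to the right and rows downward; lengths in m; the calibration is good to about 2 mm. A picture is of the moment at which its call begins. There is no depth.
- arm.hand_in(): hands the job in, once; it reports no verdict.
The state is a dict: "time": time; "joint_positions": joint angles; "dq": joint speeds; "joint_efforts": joint torques, N m; "position": TCP position; "ee_rot": TCP orientation; "contact_force": force on the tool from outside, world axes, zero at the start; "ft_torque": the same for the moment, N m; "finger_gap": finger opening in m.
Only numpy, scipy, OpenCV 4.12 (cv2) and the standard library are available. Lean on these libraries where they do the work, as an engineer would, in place of code of your own. Each camera call takes 0.05 s, during which the arm holds its last target.

## Working session

There is one attempt and no reset: what is moved stays moved. The work goes in short steps, Python scripts to look and compute and a shell command to move; the robot and the scene stay as the last step left them, time stands still between calls to the robot, and variables do not carry over. Pictures are saved under pics/ and viewed, and the job is handed in when it is done.

```bash
ls; mkdir -p pics; python3 - <<'E'
from plant import arm
import cv2
for n in("scene","top"):
    c=arm.capture(n); cv2.imwrite(f"pics/{n}0.png",c["image"][:,:,::-1]); print(n,c["K"].tolist(),c["k1"],c["extrinsics"].round(4).tolist())
o=arm.get_obs()
for k,v in o.items(): print(k,v)
E
```

```text
pics
scene [[494.41513786187204, 0.0, 280.026869835175], [0.0, 494.41513786187204, 209.84621769380266], [0.0, 0.0, 1.0]] -0.16322444527095217 [[0.6562, 0.7546, -0.006, -0.3691], [0.622, -0.5454, -0.5618, -0.2888], [-0.4272, 0.3649, -0.8273, 1.1396], [0.0, 0.0, 0.0, 1.0]]
top [[510.71671760760717, 0.0, 275.9879002688454], [0.0, 510.71671760760717, 211.79831963640822], [0.0, 0.0, 1.0]] 0.017934601834657907 [[0.023, -0.9997, 0.0107, -0.0256], [-0.9969, -0.0237, -0.0755, 0.5509], [0.0757, -0.009, -0.9971, 1.0875], [0.0, 0.0, 0.0, 1.0]]
time 0.1
joint_positions [-1.28428465e+00  2.91209793e-01 -1.54048702e-01  1.12668841e+00
  1.32823265e-05  1.43149146e+00]
dq [-0.00058915 -0.0015987   0.00101001  0.00249166 -0.00049346 -0.00094791]
joint_efforts [-6.39965565e-04 -5.37980068e+01  3.31916499e+01  9.40222875e-03
 -3.40017605e-04 -1.97974236e-05]
position [ 0.21675385 -0.47774224  0.23079788]
ee_rot [[-3.12420081e-04  4.13064367e-01 -9.10701780e-01]
 [ 1.10742428e-03 -9.10701123e-01 -4.13064449e-01]
 [-9.99999338e-01 -1.13758289e-03 -1.72916190e-04]]
contact_force [0.83564673 0.79426258 0.34890416]
ft_torque [-0.00211829 -0.01493981  0.0172777 ]
finger_gap 0.08571243933826632
```

View pics/scene0.png

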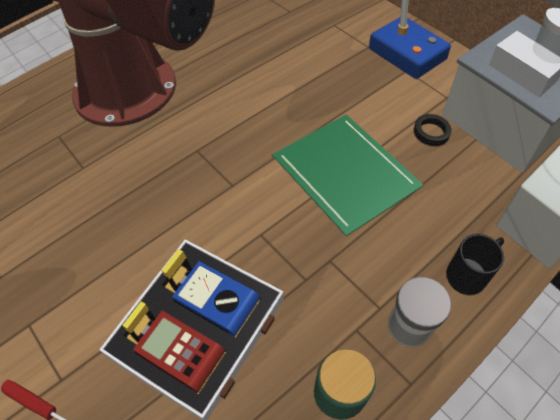

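View pics/top0.png

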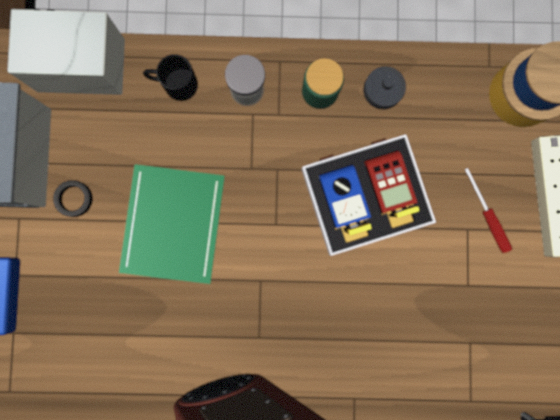

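The top view shows the blue meter at about (345,195) px and the maroon one at (390,180). Their yellow handles are on the robot side, near (355,233) and (405,214). The mat is at about (172,223). Next I'll measure them.

```bash
cat > h.py <<'E'
import numpy as np,cv2
from plant import arm
def cap(n,save=None):
    c=arm.capture(n)
    if save: cv2.imwrite(f"pics/{save}.png",c["image"][:,:,::-1])
    return c
def rays(c,px):
    px=np.asarray(px,float).reshape(-1,1,2)
    u=cv2.undistortPoints(px,c["K"],np.array([c["k1"],0,0,0,0.]))[:,0]
    E=c["extrinsics"];R=E[:3,:3];t=E[:3,3]
    d=np.c_[u,np.ones(len(u))]@R
    return -R.T@t,d/np.linalg.norm(d,axis=1)[:,None]
def plane(c,px,z):
    o,d=rays(c,px); return o+d*((z-o[2])/d[:,2])[:,None]
def tri(c1,p1,c2,p2):
    o1,d1=rays(c1,p1);o2,d2=rays(c2,p2);out=[]
    for a,b in zip(d1,d2):
        s=np.linalg.lstsq(np.c_[a,-b],o2-o1,rcond=None)[0]
        out.append(np.r_[(o1+s[0]*a+o2+s[1]*b)/2,np.linalg.norm(o1+s[0]*a-o2-s[1]*b)])
    return np.array(out)
def blobs(c,lo,hi,amin=30):
    h=cv2.cvtColor(c["image"],cv2.COLOR_RGB2HSV)
    m=cv2.inRange(h,np.array(lo),np.array(hi))
    cs,_=cv2.findContours(m,cv2.RETR_EXTERNAL,cv2.CHAIN_APPROX_NONE)
    return m,sorted([k for k in cs if cv2.contourArea(k)>amin],key=cv2.contourArea,reverse=True)
Y=((24,140,110),(34,255,255));B=((108,120,60),(125,255,255));G=((60,100,40),(85,255,255))
E
python3 - <<'E'
from h import *
for n in("top","scene"):
    c=cap(n)
    for nm,r,z in(("yellow",Y,.083),("blue",B,.047),("green",G,.004)):
        m,cs=blobs(c,*r,amin=20)
        for k in cs[:4]:
            rc=cv2.minAreaRect(k); b=cv2.boxPoints(rc)
            print(n,nm,cv2.contourArea(k),np.round(rc[0],1),np.round(rc[1],1),"\n",plane(c,b,z)[:,:2].round(4).tolist(),plane(c,[rc[0]],z)[0].round(4))
        cv2.imwrite(f"pics/m_{n}_{nm}.png",m)
    im=c["image"][:,:,::-1]
    cr=im[130:260,295:445] if n=="top" else im[235:415,100:290]
    cv2.imwrite(f"pics/crop_{n}.png",cv2.resize(cr,None,fx=4 if n=="top" else 3,fy=4 if n=="top" else 3,interpolation=cv2.INTER_CUBIC))
E
```

```text
top yellow 124.5 [359.5 229. ] [ 6.6 23.7] 
 [[0.5136, -0.1586], [0.53, -0.2045], [0.5172, -0.209], [0.5008, -0.1631]] [ 0.5154 -0.1838  0.083 ]
top yellow 117.5 [407.2 211.5] [ 6.9 24. ] 
 [[0.553, -0.2557], [0.5677, -0.3031], [0.5542, -0.307], [0.5395, -0.2596]] [ 0.5536 -0.2814  0.083 ]
top blue 2026.0 [344.5 196.2] [57.4 38.5] 
 [[0.6304, -0.0988], [0.658, -0.1767], [0.542, -0.2157], [0.5149, -0.1384]] [ 0.5861 -0.1574  0.047 ]
top blue 911.5 [  8.5 296. ] [76. 17.] 
 [[0.4392, 0.5598], [0.44, 0.5249], [0.2844, 0.515], [0.2838, 0.5494]] [0.3614 0.5373 0.047 ]
top blue 370.0 [524.5  84.6] [44.9 20.4] 
 [[0.8751, -0.5053], [0.892, -0.5465], [0.8002, -0.58], [0.7833, -0.5389]] [ 0.8375 -0.5427  0.047 ]
top green 9483.5 [171.5 223.7] [ 90.1 108.7] 
 [[0.4144, 0.3241], [0.6515, 0.303], [0.6296, 0.1053], [0.3925, 0.1296]] [0.521  0.2157 0.004 ]
top green 124.0 [317.4  97. ] [33.8 18.1] 
 [[0.8053, -0.0572], [0.8446, -0.07], [0.8205, -0.1421], [0.7814, -0.1291]] [ 0.8129 -0.0996  0.004 ]
scene yellow 147.0 [133.8 314.6] [ 5.9 31.2] 
 [[0.5511, -0.3048], [0.5355, -0.26], [0.5454, -0.2576], [0.5606, -0.3023]] [ 0.5482 -0.2814  0.083 ]
scene yellow 101.5 [172.2 260.6] [ 4.6 27.6] 
 [[0.5132, -0.2054], [0.4981, -0.1618], [0.5063, -0.1603], [0.5212, -0.2038]] [ 0.5098 -0.183   0.083 ]
scene blue 3326.5 [216.  296.1] [75.2 49.3] 
 [[0.5436, -0.2169], [0.5085, -0.1391], [0.6356, -0.1039], [0.6636, -0.1795]] [ 0.5897 -0.16    0.047 ]
scene blue 2647.5 [408.6  45.8] [75.3 46.6] 
 [[0.307, 0.4885], [0.2327, 0.6655], [0.4447, 0.6592], [0.496, 0.4943]] [0.3755 0.5718 0.047 ]
scene green 8902.0 [347.  169.6] [123.   89.6] 
 [[0.3949, 0.1249], [0.3555, 0.3563], [0.6485, 0.2979], [0.6575, 0.0988]] [0.5238 0.2121 0.004 ]
```

View pics/crop_top.png

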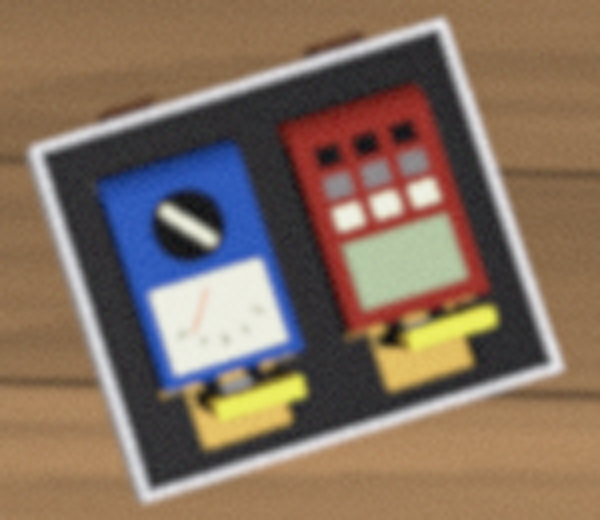

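View pics/crop_scene.png

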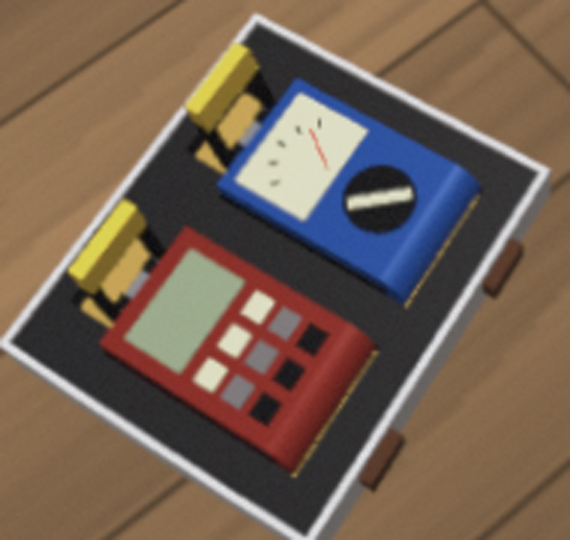

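```bash
python3 - <<'E'
from h import *
t=cap("top");s=cap("scene")
print("cams",rays(t,[[280,210]])[0],rays(s,[[280,210]])[0])
print("bar top", plane(t,[[359.5,229]],.092), plane(t,[[359.5,229]],.090))
yt=blobs(t,*Y,amin=20)[1];ys=blobs(s,*Y,amin=20)[1]
ct=[np.array(cv2.minAreaRect(k)[0]) for k in yt[:2]]; cs=[np.array(cv2.minAreaRect(k)[0]) for k in ys[:2]]
ct.sort(key=lambda p:p[0]); cs.sort(key=lambda p:-p[0])
print(tri(t,ct,s,cs).round(4))
# case corners from crops, z=.034 (outer rim)
T=np.array([[30,148],[445,20],[562,370],[145,498]])/4+[295,130]
S=np.array([[255,14],[548,172],[312,538],[3,342]])/3+[100,235]
for c,P in((t,T),(s,S)):
    w=plane(c,P,.034)[:,:2]; print(w.round(4).tolist(),w.mean(0).round(4),[np.degrees(np.arctan2(*(w[(i+1)%4]-w[i])[::-1])).round(1) for i in range(4)],[np.linalg.norm(w[(i+1)%4]-w[i]).round(3) for i in range(4)])
# blue face corners, z=.047
T=np.array([[163,388],[302,347]])/4+[295,130]
S=np.array([[298,78],[219,186]])/3+[100,235]
for c,P in((t,T),(s,S)):
    w=plane(c,P,.047)[:,:2]; print(w.round(4).tolist(),w.mean(0).round(4))
E
```

```text
cams [ 0.46738016 -0.00276177  1.12623954] [ 0.90863299 -0.29478673  0.77828383]
bar top [[ 0.5149847 -0.1822225  0.092    ]] [[ 0.51507676 -0.18256954  0.09      ]]
[[ 0.5142 -0.1831  0.0896  0.0023]
 [ 0.5525 -0.2804  0.09    0.0024]]
[[0.6487, -0.0676], [0.7243, -0.2916], [0.5355, -0.3552], [0.4618, -0.1325]] [ 0.5926 -0.2117] [np.float64(-71.4), np.float64(-161.4), np.float64(108.3), np.float64(19.2)] [np.float64(0.236), np.float64(0.199), np.float64(0.235), np.float64(0.198)]
[[0.4618, -0.134], [0.6506, -0.0706], [0.7236, -0.2869], [0.5384, -0.3536]] [ 0.5936 -0.2113] [np.float64(18.6), np.float64(-71.4), np.float64(-160.2), np.float64(109.2)] [np.float64(0.199), np.float64(0.228), np.float64(0.197), np.float64(0.233)]
[[0.5201, -0.1397], [0.5436, -0.2131]] [ 0.5318 -0.1764]
[[0.52, -0.1425], [0.5455, -0.2143]] [ 0.5327 -0.1784]
```

```bash
python3 -m creep '0 0 0 0 -.365 -.98 .2;0 0 0 0 -.365 -.98 .2;0 0 0 0 -.365 -.98 .2;0 0 0 0 -.365 -.98 .2;0 0 0 0 -.365 -.98 .2;0 0 0 0 -.365 -.98 .2;0 0 0 0 -.365 -.98 .2;0 0 0 0 -.365 -.98 .2;0 0 0 0 -.365 -.98 .2;0 0 0 0 -.365 -.98 .2' 60
python3 -m creep '0 0 0 0 -.365 -.98 .2;0 0 0 0 -.365 -.98 .2;0 0 0 0 -.365 -.98 .2;0 0 0 0 -.365 -.98 .2;0 0 0 0 -.365 -.98 .2;0 0 0 0 -.365 -.98 .2;-1 0 0 0 0 0 .2;-1 0 0 0 0 0 .2;-1 0 0 0 0 0 .2;-1 0 0 0 0 0 .2'
python3 -m creep '-1 0 0 0 0 0 .2;-1 0 0 0 0 0 .2;-1 0 0 0 0 0 .2;-1 0 0 0 0 0 .2;-1 0 0 0 0 0 .2;-1 0 0 0 0 0 .2;-1 0 0 0 0 0 .2;-1 0 0 0 0 0 .2;-1 0 0 0 0 0 .2;-1 0 0 0 0 0 .2'
cat > d.py <<'E'
import sys
from h import *
def delta(p,yaw=18.6):
    o=arm.get_obs();R=np.array(o["ee_rot"]);P=np.array(o["position"])
    y=np.radians(yaw);yy=np.array([np.cos(y),np.sin(y),0]);x=np.array([0,0,-1.]);T=np.c_[x,yy,np.cross(x,yy)]
    print("t",o["time"],"pos",P.round(4),"gap",round(o["finger_gap"],4),"F",np.round(o["contact_force"],1))
    print("turn units",(cv2.Rodrigues(R.T@T)[0].ravel()/np.radians(6)).round(2),"shift units",(R.T@(np.array(p)-P)/.025).round(2))
if __name__=="__main__": delta([float(a) for a in sys.argv[1:4]])
E
python3 d.py .514 -.183 .064
```

```text
time: 1.3
position: [0.4029, -0.293, 0.2313]
ee_rot: [[-0.0, 0.413, -0.911], [0.0, -0.911, -0.413], [-1.0, -0.0, 0.0]]
contact_force: [0.1, -0.6, -0.2]
finger_gap: 0.0513
time: 2.3
position: [0.5135, -0.1831, 0.2312]
ee_rot: [[-0.0, 0.751, -0.661], [0.0, -0.661, -0.751], [-1.0, -0.0, 0.0]]
contact_force: [-0.4, 1.2, 0.4]
finger_gap: 0.0511
time: 3.3
position: [0.5135, -0.1832, 0.2312]
ee_rot: [[-0.0, 0.948, 0.32], [0.0, 0.32, -0.948], [-1.0, -0.0, -0.0]]
contact_force: [0.0, 0.7, -0.0]
finger_gap: 0.0514
t 3.3 pos [ 0.5135 -0.1832  0.2312] gap 0.0514 F [ 0.   0.7 -0. ]
turn units [ 0.01 -0.    0.  ] shift units [ 6.69  0.02 -0.  ]
```

```bash
python3 -m creep '0 0 0 .8 0 0 .2;0 0 0 .8 0 0 .2;0 0 0 .8 0 0 .2;0 0 0 .8 0 0 .2;0 0 0 .8 0 0 .2;0 0 0 .8 0 0 .2;0 0 0 .7 0 0 .2;0 0 0 .6 0 0 .2;0 0 0 .5 0 0 .2;0 0 0 0 0 0 .2'
python3 - <<'E'
from h import *
c=cap("scene");cv2.imwrite("pics/g1.png",cv2.resize(c["image"][200:400,80:300,::-1],None,fx=3,fy=3))
E
```

```text
time: 4.3
position: [0.5125, -0.1827, 0.0648]
ee_rot: [[-0.002, 0.949, 0.316], [0.001, 0.316, -0.949], [-1.0, -0.002, -0.002]]
contact_force: [-0.2, -0.5, -0.2]
finger_gap: 0.0518
```

View pics/g1.png

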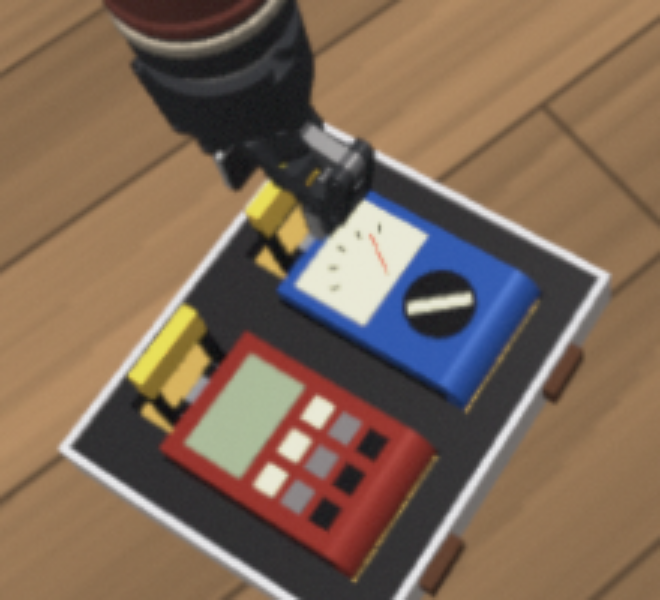

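The fingers straddle the blue handle, whose visible half lies around (270,205) in the crop, and they are clear of the meter. I'll close on it.

```bash
python3 -m creep '0 0 0 0 0 0 -1;0 0 0 0 0 0 -1;0 0 0 0 0 0 -1;0 0 0 0 0 0 -1;0 0 0 0 0 0 -1;0 0 0 0 0 0 -1;0 0 0 0 0 0 -1' 60
python3 - <<'E'
from h import *
c=cap("scene");cv2.imwrite("pics/g2.png",cv2.resize(c["image"][200:400,80:300,::-1],None,fx=3,fy=3))
E
```

```text
time: 5.05
position: [0.516, -0.1832, 0.0676]
ee_rot: [[0.005, 0.949, 0.316], [0.0, 0.316, -0.949], [-1.0, 0.005, 0.001]]
contact_force: [4.8, 3.1, 3.5]
finger_gap: 0.0097
```

View pics/g2.png

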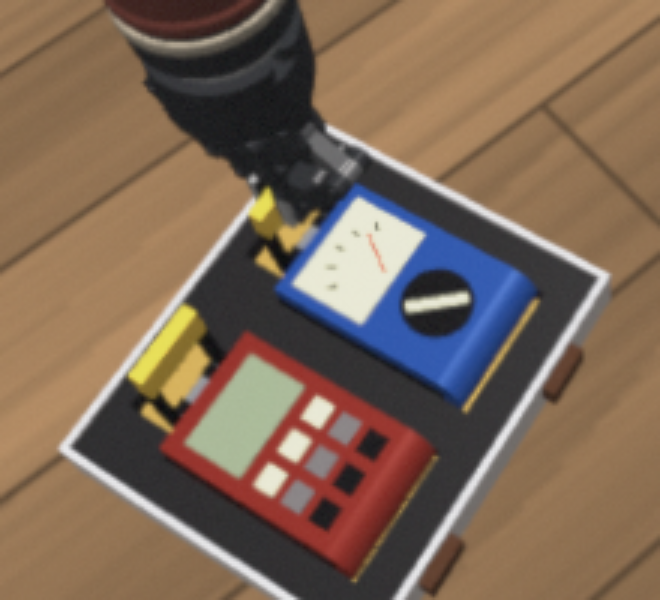

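The grip is flush, with a gap of 9.7 mm. I'll tilt the meter along an arc about its round end.

```bash
python3 -m creep '0 0 0 -.39 .03 0 -1;0 0 0 -.39 .03 0 -1;0 0 0 -.38 .1 0 -1;0 0 0 -.38 .1 0 -1;0 0 0 -.355 .165 0 -1;0 0 0 -.355 .165 0 -1;0 0 0 -.32 .225 0 -1;0 0 0 -.32 .225 0 -1;0 0 0 0 0 0 -1;0 0 0 0 0 0 -1'
python3 - <<'E'
from h import *
c=cap("scene");cv2.imwrite("pics/g3.png",cv2.resize(c["image"][180:400,80:320,::-1],None,fx=3,fy=3,interpolation=2)[:600])
E
```

```text
time: 6.1
position: [0.538, -0.1751, 0.1385]
ee_rot: [[-0.001, 0.949, 0.316], [-0.0, 0.316, -0.949], [-1.0, -0.001, 0.0]]
contact_force: [-1.7, -1.6, -0.8]
finger_gap: 0.0089
```

View pics/g3.png

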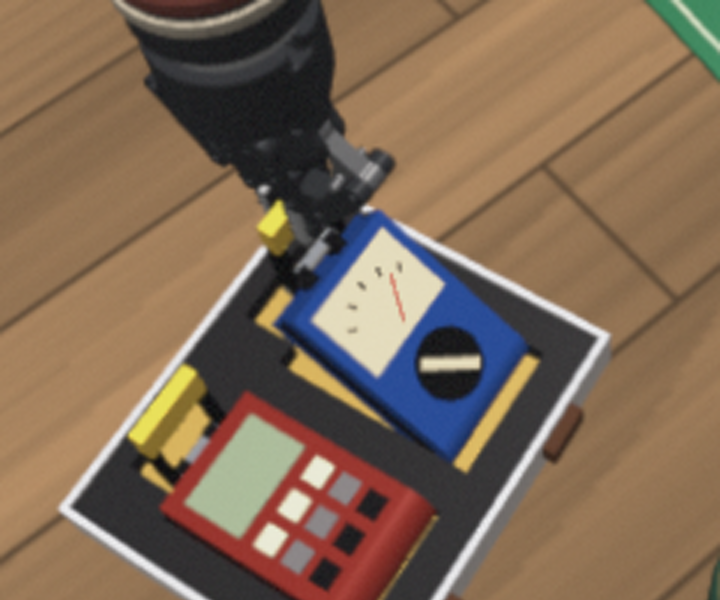

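The blue meter's handle end is up and its plain end is still in the cutout. I estimate about 39° from a 71 mm hinge rise, and it has been held for over 0.2 s. I'll continue to vertical.

```bash
python3 -m creep '0 0 0 -.28 .27 0 -1;0 0 0 -.28 .27 0 -1;0 0 0 -.23 .32 0 -1;0 0 0 -.23 .32 0 -1;0 0 0 -.18 .35 0 -1;0 0 0 -.18 .35 0 -1;0 0 0 -.12 .37 0 -1;0 0 0 -.12 .37 0 -1;0 0 0 -.06 .38 0 -1;0 0 0 0 0 0 -1'
python3 - <<'E'
from h import *
c=cap("scene");cv2.imwrite("pics/g4.png",cv2.resize(c["image"][180:400,80:320,::-1],None,fx=3,fy=3,interpolation=2)[:600])
E
```

```text
time: 7.15
position: [0.6106, -0.1509, 0.1804]
ee_rot: [[0.0, 0.949, 0.316], [0.0, 0.316, -0.949], [-1.0, 0.0, 0.0]]
contact_force: [-0.3, 0.8, 0.2]
finger_gap: 0.009
```

View pics/g4.png

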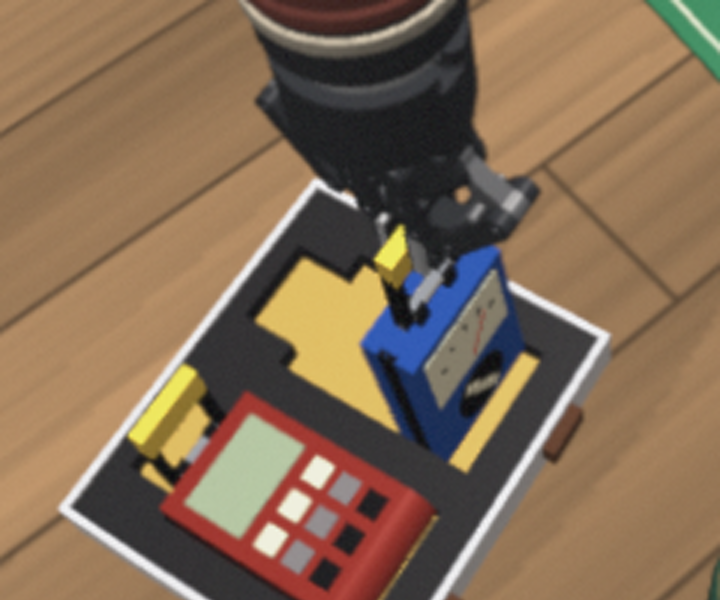

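The meter now stands upright in the cutout with its face towards +u, away from the robot, and the maroon meter hasn't moved. I'll lift it and carry it to the mat.

```bash
python3 -m creep '0 0 0 -.2 0 0 -1;0 0 0 -.4 0 0 -1;0 0 0 -.5 0 0 -1;0 0 0 -.5 0 0 -1;0 0 0 -.5 0 0 -1;0 0 0 -.5 0 0 -1;0 0 0 -.5 0 0 -1;0 0 0 -.4 -.05 -.2 -1;0 0 0 -.1 -.05 -.4 -1;0 0 0 0 -.05 -.6 -1'
python3 -m creep '0 0 0 0 -.05 -.7 -1;0 0 0 0 -.05 -.7 -1;0 0 0 0 -.05 -.7 -1;0 0 0 0 -.05 -.7 -1;0 0 0 0 -.05 -.7 -1;0 0 0 0 -.05 -.7 -1;0 0 0 0 -.05 -.7 -1;0 0 0 0 -.05 -.7 -1;0 0 0 0 -.05 -.7 -1;0 0 0 0 -.05 -.7 -1'
python3 -m creep '0 0 0 0 -.05 -.7 -1;0 0 0 0 -.05 -.7 -1;0 0 0 0 -.05 -.7 -1;0 0 0 0 -.05 -.7 -1;0 0 0 0 -.02 -.7 -1;0 0 0 0 0 -.7 -1;0 0 0 0 0 -.6 -1;0 0 0 0 0 -.4 -1;0 0 0 0 0 -.2 -1;0 0 0 0 0 0 -1'
python3 d.py .47 .199 .175
python3 - <<'E'
from h import *
c=cap("scene","s5");c=cap("top","t5")
E
```

```text
time: 8.2
position: [0.5961, -0.1236, 0.2708]
ee_rot: [[0.0, 0.949, 0.315], [-0.0, 0.315, -0.949], [-1.0, 0.0, 0.0]]
contact_force: [0.4, 0.4, -3.3]
finger_gap: 0.0089
time: 9.2
position: [0.5287, 0.0393, 0.2706]
ee_rot: [[0.0, 0.949, 0.316], [-0.0, 0.316, -0.949], [-1.0, 0.0, 0.0]]
contact_force: [0.1, 0.2, -3.6]
finger_gap: 0.0089
time: 10.2
position: [0.4813, 0.1648, 0.2705]
ee_rot: [[0.0, 0.949, 0.316], [-0.0, 0.316, -0.949], [-1.0, -0.0, 0.0]]
contact_force: [-0.1, -0.1, -4.0]
finger_gap: 0.0088
t 10.2 pos [0.4813 0.1648 0.2705] gap 0.0088 F [-0.1 -0.1 -4. ]
turn units [-0.03  0.    0.  ] shift units [ 3.82  0.   -1.44]
```

View pics/s5.png

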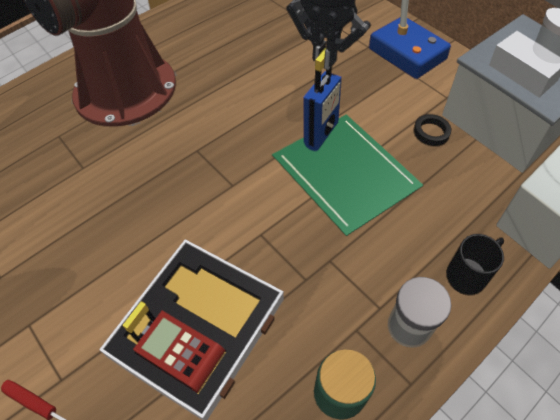

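View pics/t5.png

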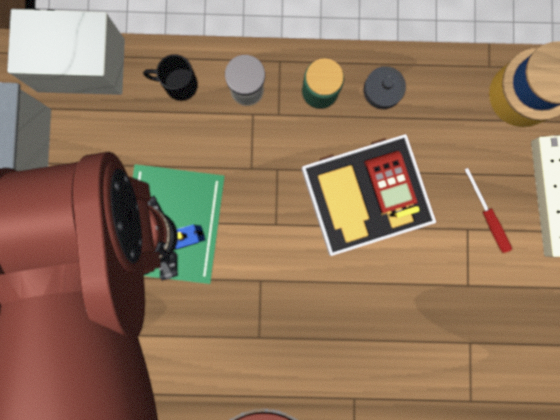

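The meter hangs upright over the mat, at about (322,112) px in the scene view, with its face towards the outside. I'll lower it to just above contact.

```bash
python3 -m creep '0 0 0 .2 0 -.24 -1;0 0 0 .4 0 -.24 -1;0 0 0 .5 0 -.24 -1;0 0 0 .5 0 -.24 -1;0 0 0 .5 0 -.24 -1;0 0 0 .5 0 -.24 -1;0 0 0 .5 0 0 -1;0 0 0 .4 0 0 -1;0 0 0 .22 0 0 -1;0 0 0 0 0 0 -1'
python3 -m creep '0 0 0 .06 0 0 -1;0 0 0 .06 0 0 -1;0 0 0 0 0 0 -1'
```

```text
time: 11.3
position: [0.4696, 0.1984, 0.1767]
ee_rot: [[-0.001, 0.949, 0.315], [-0.0, 0.315, -0.949], [-1.0, -0.002, -0.0]]
contact_force: [-1.1, -0.5, -3.7]
finger_gap: 0.0089
time: 11.6
position: [0.4703, 0.1985, 0.1747]
ee_rot: [[0.0, 0.949, 0.315], [0.0, 0.315, -0.949], [-1.0, 0.0, 0.0]]
contact_force: [0.1, -0.3, -3.6]
finger_gap: 0.0092
```

```bash
python3 -m creep '0 0 0 .06 0 0 -1;0 0 0 .06 0 0 -1;0 0 0 0 0 0 -1'
python3 -m creep '0 0 0 .06 .02 0 -1;0 0 0 .06 .02 0 -1;0 0 0 0 0 0 -1'
```

```text
time: 11.9
position: [0.47, 0.1985, 0.1714]
ee_rot: [[-0.0, 0.949, 0.316], [-0.0, 0.316, -0.949], [-1.0, -0.0, -0.0]]
contact_force: [-0.6, 0.4, -3.1]
finger_gap: 0.0087
time: 12.2
position: [0.4723, 0.1993, 0.1697]
ee_rot: [[0.003, 0.949, 0.316], [0.001, 0.316, -0.949], [-1.0, 0.003, 0.0]]
contact_force: [-0.3, 0.1, 5.7]
finger_gap: 0.0085
```

```bash
python3 -m creep '0 0 0 0 .15 0 -1;0 0 0 0 .19 0 -1;0 0 0 0 .19 0 -1;0 0 0 .02 .19 0 -1;0 0 0 .05 .19 0 -1;0 0 0 .05 .19 0 -1;0 0 0 .05 .19 0 -1;0 0 0 .05 .19 0 -1;0 0 0 0 0 0 -1'
python3 - <<'E'
from h import *
c=cap("scene");cv2.imwrite("pics/g6.png",cv2.resize(c["image"][20:240,240:450,::-1],None,fx=2.7,fy=2.7,interpolation=2))
E
```

```text
time: 13.1
position: [0.5095, 0.2116, 0.1649]
ee_rot: [[0.006, 0.949, 0.316], [0.002, 0.316, -0.949], [-1.0, 0.007, -0.0]]
contact_force: [2.3, 1.7, 12.4]
finger_gap: 0.0089
```

View pics/g6.png

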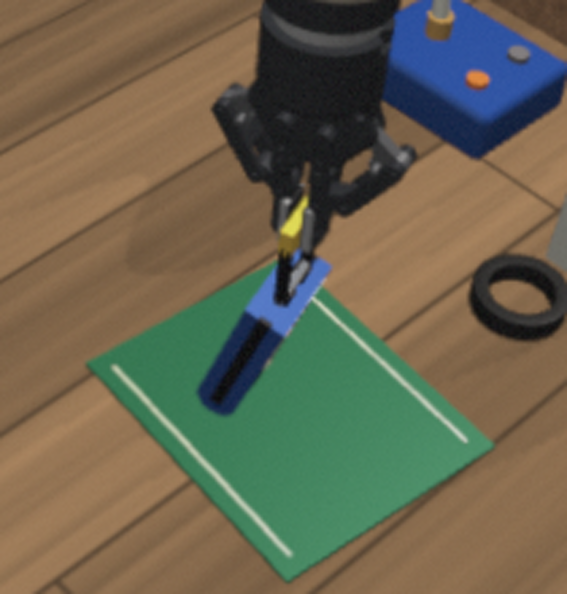

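The meter leans about 20° the right way, back uppermost, with its plain end resting on the mat. I'll continue the arc.

```bash
python3 -m creep '0 0 0 .06 .2 0 -1;0 0 0 .07 .2 0 -1;0 0 0 .08 .2 0 -1;0 0 0 .1 .16 0 -1;0 0 0 .11 .16 0 -1;0 0 0 .11 .16 0 -1;0 0 0 .11 .16 0 -1;0 0 0 0 0 0 -1'
python3 -m creep '0 0 0 .14 .14 0 -1;0 0 0 .14 .14 0 -1;0 0 0 .14 .14 0 -1;0 0 0 .14 .14 0 -1;0 0 0 .16 .11 0 -1;0 0 0 .16 .11 0 -1;0 0 0 .16 .11 0 -1;0 0 0 .16 .11 0 -1;0 0 0 0 0 0 -1'
python3 - <<'E'
from h import *
c=cap("scene");cv2.imwrite("pics/g7.png",cv2.resize(c["image"][20:240,240:450,::-1],None,fx=2.7,fy=2.7,interpolation=2))
E
```

```text
time: 13.95
position: [0.5419, 0.2223, 0.1505]
ee_rot: [[0.013, 0.949, 0.316], [0.004, 0.316, -0.949], [-1.0, 0.013, 0.0]]
contact_force: [9.6, 4.1, 17.2]
finger_gap: 0.0089
time: 14.85
position: [0.559, 0.2281, 0.1161]
ee_rot: [[-0.001, 0.949, 0.316], [-0.0, 0.316, -0.949], [-1.0, -0.001, -0.0]]
contact_force: [2.5, 0.3, 0.5]
finger_gap: 0.0089
```

View pics/g7.png

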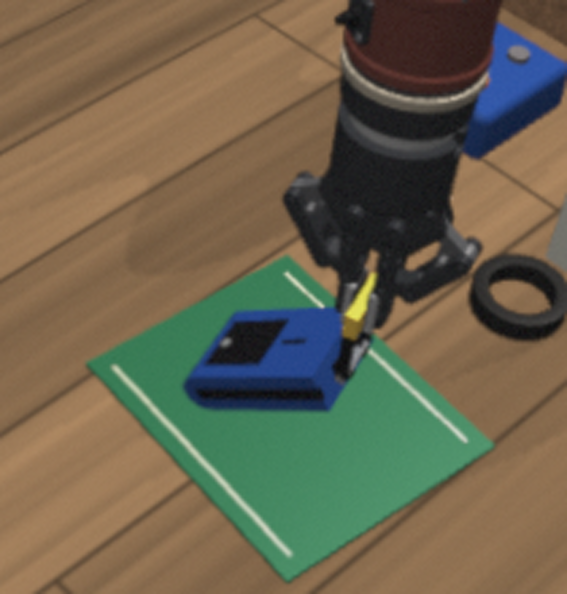

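```bash
python3 -m creep '0 0 0 .14 .07 0 -1;0 0 0 .14 .07 0 -1;0 0 0 .14 .06 0 -1;0 0 0 .14 .06 0 -1;0 0 0 .14 .06 0 -1;0 0 0 .15 .05 0 -1;0 0 0 .15 .04 0 -1;0 0 0 .15 .04 0 -1;0 0 0 .15 .04 0 -1;0 0 0 .15 .04 0 -1'
python3 -m creep '0 0 0 .15 .02 0 -1;0 0 0 .15 .01 0 -1;0 0 0 .15 .01 0 -1;0 0 0 .15 .01 0 -1;0 0 0 .1 0 0 -1;0 0 0 0 0 0 -1'
python3 - <<'E'
from h import *
c=cap("scene");cv2.imwrite("pics/g8.png",cv2.resize(c["image"][20:240,240:450,::-1],None,fx=2.7,fy=2.7,interpolation=2))
E
```

```text
time: 15.9
position: [0.5718, 0.2324, 0.0804]
ee_rot: [[-0.0, 0.949, 0.316], [-0.0, 0.316, -0.949], [-1.0, -0.0, 0.0]]
contact_force: [2.7, 0.7, -0.4]
finger_gap: 0.0087
time: 16.5
position: [0.5726, 0.2327, 0.0628]
ee_rot: [[-0.001, 0.949, 0.316], [-0.0, 0.316, -0.949], [-1.0, -0.001, -0.0]]
contact_force: [0.2, -0.1, -1.7]
finger_gap: 0.0088
```

View pics/g8.png

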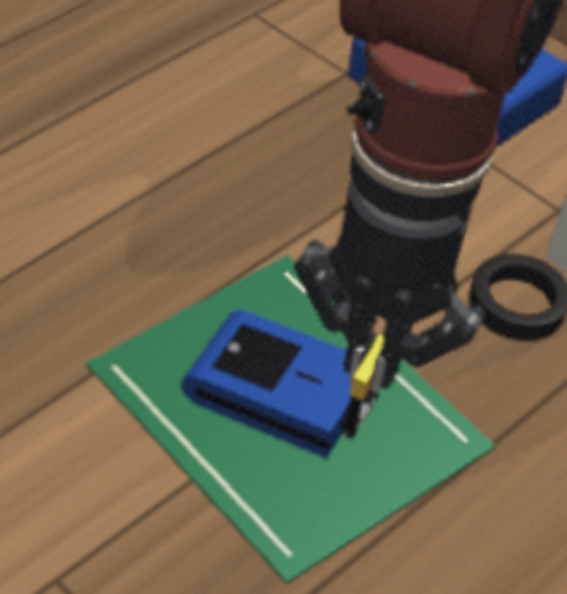

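The meter is nearly flat, back up, close to the mat's middle. I'll lower the last few millimetres slowly.

```bash
python3 -m creep '0 0 0 .04 0 0 -1;0 0 0 .04 0 0 -1;0 0 0 .04 0 0 -1;0 0 0 0 0 0 -1'
python3 -m creep '0 0 0 .03 0 0 -1;0 0 0 .03 0 0 -1;0 0 0 0 0 0 -1'
```

```text
time: 16.95
position: [0.573, 0.2328, 0.0602]
ee_rot: [[-0.0, 0.949, 0.316], [0.0, 0.316, -0.949], [-1.0, -0.0, -0.0]]
contact_force: [0.6, -0.3, -1.5]
finger_gap: 0.0089
time: 17.25
position: [0.5732, 0.2328, 0.0588]
ee_rot: [[0.0, 0.949, 0.316], [0.0, 0.316, -0.949], [-1.0, 0.0, 0.0]]
contact_force: [2.0, 0.4, -1.8]
finger_gap: 0.0083
```

```bash
python3 -m creep '0 0 0 .03 0 0 -1;0 0 0 .03 0 0 -1;0 0 0 0 0 0 -1'
python3 -m creep '0 0 0 .02 0 0 -1;0 0 0 .02 0 0 -1;0 0 0 0 0 0 -1'
```

```text
time: 17.55
position: [0.5734, 0.2329, 0.0578]
ee_rot: [[0.001, 0.949, 0.316], [0.0, 0.316, -0.949], [-1.0, 0.001, 0.0]]
contact_force: [0.6, 1.4, 3.4]
finger_gap: 0.0088
time: 17.85
position: [0.5735, 0.2329, 0.0577]
ee_rot: [[0.001, 0.949, 0.316], [0.0, 0.316, -0.949], [-1.0, 0.001, 0.0]]
contact_force: [-0.7, 0.2, 12.6]
finger_gap: 0.0089
```

Contact is made at the predicted height of 0.0577 m. I'll back off slightly, open, and raise straight up.

```bash
python3 -m creep '0 0 0 -.03 0 0 -1;0 0 0 0 0 0 -.7;0 0 0 0 0 0 -.5;0 0 0 0 0 0 -.2;0 0 0 0 0 0 0;0 0 0 0 0 0 .1;0 0 0 0 0 0 .1;0 0 0 0 0 0 .1'
python3 -m creep '0 0 0 -.2 0 0 .1;0 0 0 -.4 0 0 .1;0 0 0 -.6 0 0 .1;0 0 0 -.8 0 0 .1;0 0 0 -.8 0 0 .1;0 0 0 -.8 0 0 .1;0 0 0 -.8 0 0 .1;0 0 0 -.6 0 0 .1;0 0 0 -.3 0 0 .1;0 0 0 0 0 0 .1'
python3 -m creep '0 0 0 0 0 .5 .1;0 0 0 0 0 .8 .1;0 0 0 0 0 .8 .1;0 0 0 0 0 .8 .1;0 0 0 0 0 .8 .1;0 0 0 0 0 .8 .1;0 0 0 0 0 .8 .1;0 0 0 0 0 .8 .1;0 0 0 0 0 .5 .1;0 0 0 0 0 0 .1'
python3 - <<'E'
from h import *
s=cap("scene","s9");t=cap("top","t9")
for c in(t,s):
    m,cs=blobs(c,*B,amin=100)
    for k in cs[:3]:
        rc=cv2.minAreaRect(k); print(plane(c,[rc[0]],.036)[0].round(4),plane(c,cv2.boxPoints(rc),.036)[:,:2].round(3).tolist())
E
```

```text
time: 18.65
position: [0.573, 0.2328, 0.057]
ee_rot: [[0.0, 0.949, 0.316], [-0.0, 0.316, -0.949], [-1.0, -0.0, 0.0]]
contact_force: [0.3, 0.1, -0.4]
finger_gap: 0.047
time: 19.65
position: [0.5737, 0.233, 0.1911]
ee_rot: [[0.002, 0.949, 0.316], [0.001, 0.316, -0.949], [-1.0, 0.002, 0.0]]
contact_force: [-0.5, -0.3, -0.8]
finger_gap: 0.047
time: 20.65
position: [0.6252, 0.0743, 0.1887]
ee_rot: [[-0.001, 0.95, 0.314], [-0.0, 0.314, -0.95], [-1.0, -0.001, -0.0]]
contact_force: [-0.5, 0.3, -0.5]
finger_gap: 0.0468
[0.3603 0.5418 0.036 ] [[0.439, 0.565], [0.44, 0.528], [0.283, 0.518], [0.282, 0.555]]
[ 0.8333 -0.5542  0.036 ] [[0.873, -0.508], [0.896, -0.552], [0.794, -0.6], [0.771, -0.556]]
[0.4055 0.5855 0.036 ] [[0.373, 0.504], [0.311, 0.681], [0.439, 0.672], [0.488, 0.504]]
[0.5334 0.1997 0.036 ] [[0.519, 0.165], [0.493, 0.218], [0.548, 0.235], [0.572, 0.182]]
[0.4849 0.1582 0.036 ] [[0.457, 0.166], [0.471, 0.186], [0.512, 0.151], [0.498, 0.131]]
```

View pics/s9.png

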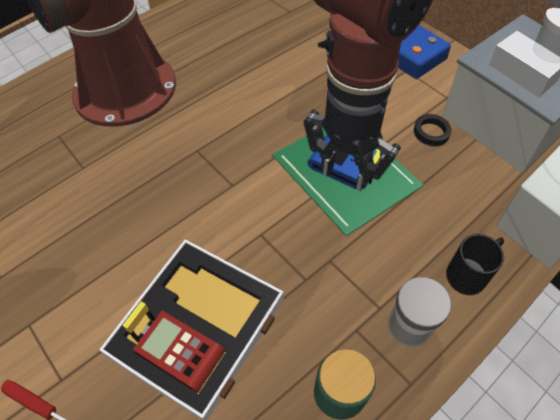

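View pics/t9.png

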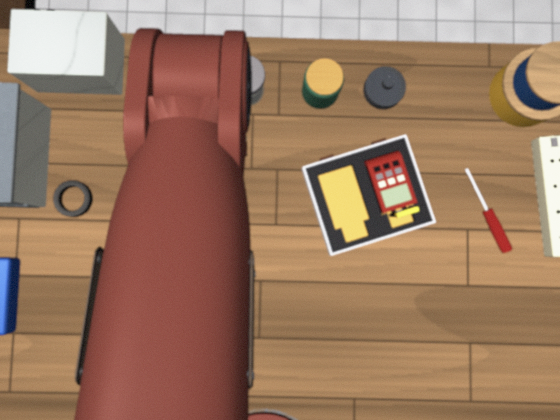

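The gripper has let go but the arm hides the meter, so I'll move farther off and look again.

```bash
python3 -m creep '0 0 0 -.3 0 .6 .1;0 0 0 -.3 0 .9 .1;0 0 0 -.3 -.3 .9 .1;0 0 0 -.3 -.3 .9 .1;0 0 0 0 -.3 .9 .1;0 0 0 0 -.3 .9 .1;0 0 0 0 -.3 .9 .1;0 0 0 0 -.3 .9 .1;0 0 0 0 -.3 .6 .1;0 0 0 0 0 0 .1'
python3 - <<'E'
from h import *
s=cap("scene","s10");t=cap("top","t10")
cv2.imwrite("pics/g10.png",cv2.resize(s["image"][90:240,260:430,::-1],None,fx=3.4,fy=3.4,interpolation=2))
for c in(t,s):
    m,cs=blobs(c,*B,amin=100)
    for k in cs[:2]:
        rc=cv2.minAreaRect(k); print(plane(c,[rc[0]],.036)[0].round(4),plane(c,cv2.boxPoints(rc),.036)[:,:2].round(3).tolist())
E
```

```text
time: 21.75
position: [0.6343, -0.1203, 0.2198]
ee_rot: [[0.0, 0.949, 0.314], [-0.001, 0.314, -0.949], [-1.0, 0.0, 0.001]]
contact_force: [-0.0, 0.6, 0.1]
finger_gap: 0.047
[0.513  0.2123 0.036 ] [[0.559, 0.268], [0.582, 0.195], [0.468, 0.157], [0.445, 0.229]]
[0.3603 0.5418 0.036 ] [[0.439, 0.565], [0.44, 0.528], [0.283, 0.518], [0.282, 0.555]]
[0.3675 0.5848 0.036 ] [[0.298, 0.5], [0.223, 0.68], [0.438, 0.674], [0.49, 0.506]]
[0.5163 0.1996 0.036 ] [[0.481, 0.138], [0.434, 0.226], [0.552, 0.262], [0.591, 0.176]]
```

View pics/g10.png

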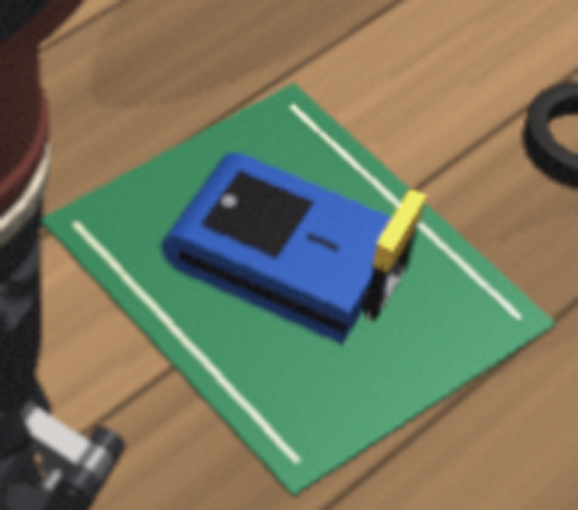

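View pics/t10.png

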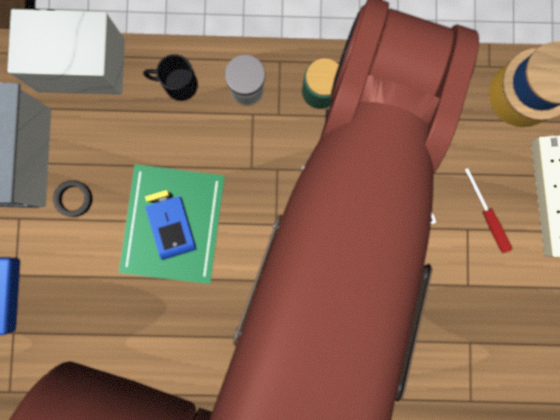

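The meter lies flat on its face with the battery cover up. Its centre is at about (0.513, 0.212), roughly 8 mm from the mat centre, and the arm is clear. I'll hand in.

```bash
python3 -c "
from plant import arm
print(arm.hand_in())"
```

```text
the job is handed in; nothing more can be done
None
```

The blue meter is lying face down near the middle of the mat with its battery cover up, and I handed the job in at about 22 s of the 56 s allowed.

- **Tilt:** I gripped the yellow handle and swung the meter up about its round end. I held it at about 39° (worked out from how far the hinge rose) for more than 0.2 s while the plain end was still in the cutout.
- **Turning over:** I carried the meter hanging to the mat, set its round end down and lowered it through an arc onto its face. The contact force read at the ends of moves stayed below about 25 N, and the final touch read about 13 N. Then I opened the gripper and moved away.

**Last checks:**
- In the last pictures the meter lies flat, and the top view puts its centre about 8 mm from the mat's centre. The scene view read about 17 mm, but that outline takes in the meter's side walls, so I trust it less. Both are well inside 65 mm.
- The arm is clear of everything.
- The maroon meter looked unmoved in the pictures taken after the release. In the last top view the arm hid it; I did not measure its position again.

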